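Ready the welding corner: rocker, key, mushroom button

TASK

Get the welding corner ready using touch alone: first tip the rocker switch right over by pressing down its raised end, then push the square key fully in so that it stays in, and last press the wide mushroom button fully in for a moment and let it come back up. Keep to that order and leave the small round button alone. Nothing is to be picked up: the control stations stay where they stand and everything else on the bench stays undisturbed.

Things in the scene. Friction and masses are not known exactly. Their poses are not given: they have to be found in the camera images.
- rocker_station: weighted grey control station, loose on the bench, 0.6 to 1.1 kg, rubber underside; origin at the centre of its underside, z up. Housing 104 (x) x 60 (y) x 50 mm high with a ribbed rocker switch on top whose paddle runs along the station's x axis. The end that stands raised at the start is the one towards +x of this frame; the station may be turned to any yaw.
- rocker (a joint): angle of the rocker paddle (rad): 0 = off (its +x end fully raised; starts between 0 and 0.05), 0.4 = fully over (its +x end fully down, that half then lying level). No spring: it stays where it is left; friction 0.05 N m, so about 2 to 3 N pressed down on the raised end tips it.
- rocker_raised_end (a point): point on the upper face of the paddle's +x half, 26 mm out from the pivot, moving with the paddle: about 71 mm above the bench when off, 61 mm when fully over (and 4 mm further outward). The paddle is 34 mm wide, a shallow V of two halves, each 38 mm long from the pivot, which lies 57 mm above the bench over the station's origin.
- key_station: weighted grey control station, loose on the bench, 0.6 to 1.1 kg, rubber underside; origin at the centre of its underside, z up. Housing 80 (x) x 66 (y) x 50 mm high with a square push-latch key on top.
- key (a joint): depth of the square key (m): 0 = out (starts between 0 and 0.0005), 0.007 = fully in. It has no return spring: pushed in with 3 to 4 N it stays where it is left. Its 34 mm square top moves straight down, along the station's -z, and when fully in stands 3 mm above its collar.
- key_top (a point): centre of the key's 34 mm square top face, moving with it: 64 mm above the bench when out, 57 mm when fully in.
- mushroom_station: weighted grey control station, loose on the bench, 0.6 to 1.1 kg, rubber underside; origin at the centre of its underside, z up. Housing 80 (x) x 66 (y) x 50 mm high with a wide mushroom-headed push button on top.
- mushroom (a joint): depth of the mushroom button (m): 0 = up, 0.007 = fully in. A spring brings it back up; it starts to move at 1.5 N and is fully in at 5 N.
- mushroom_top (a point): centre of the top of the mushroom head (58 mm across, 30 mm above the housing), moving with it: 80 mm above the bench when up, 73 mm when fully in.
- small_station: weighted grey control station, loose on the bench, 0.6 to 1.1 kg, rubber underside; origin at the centre of its underside, z up. Housing 80 (x) x 66 (y) x 50 mm high with one small round push button on top; to be left alone.
- small_button (a joint): depth of the small round button (m): 0 = up, 0.006 = fully in; a light spring (1 to 3 N) returns it. It is not to be pressed.
- small_button_top (a point): centre of the top of the small button (22 mm across): 62 mm above the bench when up.
- tube_offcut: bystander: steel tube offcut standing on end, 48 mm across, 45 mm high; origin at the centre of its underside.
- angle_bracket: bystander: L-shaped steel bracket, 50 x 40 mm foot, 50 mm high; origin under the centre of its foot.
- spray_tin: bystander: short aluminium tin, 52 mm across, 75 mm high; origin at the centre of its underside.
- hammer: bystander: hammer lying on the bench to the robot's right; origin under its middle, handle towards its -x.
- wire_brush: bystander: brush lying on the bench to the robot's left; origin under its middle, handle towards its -x.
- spanner: bystander: spanner lying across the far part of the bench; origin under its middle.
Things that resemble listed ones, but are neither listed nor needed, are in the scene too. What is shaped like the key_station but pink is not meant.

How it is judged:
On the way, in this order (a step that is already met when the one before it is completed fails the run):
1. the rocker is tipped right over (value of joint rocker above 0.34 rad), for 0.1 s.
2. the square key is pushed fully in (value of joint key above 0.0055 m), for 0.1 s.
3. the mushroom button is pressed fully in for a moment (value of joint mushroom above 0.0052 m), for 0.1 s.
At the end, for the whole second after the job is handed in: Rocker over (above 0.34 of 0.4 rad), key in (above 5.5 of 7 mm), mushroom (after 0.1 s pressed above 5.2 mm) and small button up (within 1.5 mm); stations upright on the bench within 30 mm, bystanders within 25 mm, of where they were (value of joint rocker above 0.34 rad and value of joint key above 0.0055 m and value of joint each of mushroom, small_button below 0.0015 m and distance of each of rocker_station, key_station, mushroom_station, small_station from where it was at the start of the episode below 0.03 m and height (world z) of each of rocker_station, key_station, mushroom_station, small_station below 0.008 m and angle between each of rocker_station, key_station, mushroom_station, small_station's own z axis and vertical below 0.1 rad and distance of each of tube_offcut, angle_bracket, spray_tin, hammer, wire_brush, spanner from where it was at the start of the episode below 0.025 m); the robot touches nothing.
It fails at once if the key is pushed in while the rocker is not over (value of joint key above 0.003 m and value of joint rocker below 0.3 rad).
It fails at once if the mushroom button is pressed before the rocker is over and the key is in (value of joint mushroom above 0.003 m and (value of joint rocker below 0.3 rad or value of joint key below 0.005 m)).
It fails at once if the small round button is pressed (more than 2.5 mm) (value of joint small_button above 0.0025 m).
It fails at once if a control station is lifted (8 mm), tilted (0.15 rad) or shoved more than 30 mm (height (world z) of any of rocker_station, key_station, mushroom_station, small_station above 0.008 m or angle between any of rocker_station, key_station, mushroom_station, small_station's own z axis and vertical above 0.15 rad or distance of any of rocker_station, key_station, mushroom_station, small_station from where it was at the start of the episode above 0.03 m).
It fails at once if a bystander is moved or lifted more than 25 mm (distance of any of tube_offcut, angle_bracket, spray_tin, hammer, wire_brush, spanner from where it was at the start of the episode above 0.025 m).
It also fails if it takes over 45 s, if anything falls off the work surface, if the arm or the gripper's body presses on something with over 40 N, if the wrist force passes 120 N, or if a joint passes its speed limit or range.

ROBOT

A 6-joint arm with a two-finger parallel gripper is mounted at the origin on the work surface. World frame = base frame: x ahead of the robot, y to its left, z up, the work surface at z = 0. Lengths are in m, angles in rad, forces in N, time in s.
With the tool pointing down it reaches from about 0.325 to 1 m from the base axis. Payload 5.1 kg.
Tool frame: the origin (TCP) lies where the fingers leave the gripper's body, on its centre line; the fingertips stand 73 mm ahead of it and the grasp point (between the pads) lies 54 mm ahead of it (ctrl.grip_point_offset is the z of the grasp point in the tool frame, in m); z points along the fingers, y is the line along which they close (so a half turn about z gives the same grasp; the last joint's range is limited). The gripper opens to 85 mm and grips with 20 to 120 N. Pads are 22 mm wide; open, the fingers measure 114 mm over their backs; the gripper's body (76 mm by 85 mm) begins 54 mm behind the grasp point. The pads swing forward as they close: fully open they stand 13 mm farther back than shut.
Start: joints at [-1.413, 0.124, 1.65, -0, 1.367, -0.083], TCP at [0.155, -0.631, 0.304] pointing down, gripper open.
Joint ranges: [-2.61, 2.61], [-1.02, 2.33], [0.03, 2.71], [-1.35, 4.49], [0.32, 2.68], [-2.91, 2.91]. Speed limits (rad/s): [2.57, 2.57, 3.14, 3.14, 3.14, 3.14].

INTERFACE

Orientations are given as a 3x3 rotation matrix whose columns are the frame's x, y, z axes.
In Python, from bench import ctrl, optics gives the robot as it stands.
- The arm moves only by the tool apply_moves, never from a script. Its argument "plan" is text: rows parted by semicolons, each of 5 numbers parted by spaces: the shift along the tool's x, y, z in mm, then the turn about the tool's z in rad, then the finger opening in mm, from 0 to 85.4. A call has 1 to 12 rows; each row is the pose to reach, as a shift and turn from the pose commanded when the call began, along the tool's axes at that moment; what a row does not reach only later rows make up. A row lasts 1/10 s, in which the tool goes at most 50 mm and 8.59 degrees, less where a joint would pass 70% of its speed; a pose out of reach is approached as far as the arm can. A call with a gripper value outside its range is refused whole. The fingers move at their own pace and stop on an object; "grip_force" is the grip in N (left out, the last holds). Time passes only in rows, so rows that repeat a pose let the fingers close. It gives the time, the measured TCP pose, the force, the opening and the grip force at its end, in the units of the state.
- ctrl.read_state(): the state, without advancing time (a new reading comes with each control period).
- optics.read_camera(name): name is "scene" or "side" or "wrist"; returns a dict with "img" (480x640x3 uint8, red, green, blue), "K" (3x3 intrinsics, pixels), "k1" (the pictures are not rectified: a ray, as slopes to the right and down, at radius r is drawn at 1 + k1 r^2 times it, then the intrinsics apply), "extrinsics" (4x4, takes a point from camera to world coordinates). Camera axes: x right, y up, looking along -z (the intrinsics and any distortion apply to the point x, -y, -z); pixel columns grow to the right and rows downward; lengths in m; the calibration is good to about 2 mm. A picture is of the moment at which its call begins. There is no depth.
- ctrl.finish_job(): hands the job in; it is judged then, once.
The state is a dict: "time_s": time; "q": joint angles; "joint_velocities": joint speeds; "effort": joint torques, N m; "eef_pos": TCP position; "tcp_rot": TCP orientation; "contact_force": force on the tool from outside, world axes, zero at the start; "torque": the same for the moment, N m; "gripper_width": finger opening in m; "grip_force": force on a finger pad.
Only numpy, scipy, OpenCV 4.12 (cv2) and the standard library are available. Lean on these libraries where they do the work, as an engineer would, in place of code of your own. Each camera call takes 0.05 s, during which the arm holds its last target. There are 200 camera calls.

## Working session

There is one attempt and no reset: what is moved stays moved. The work goes in short steps, Python scripts to look and compute and a tool call to move; the robot and the scene stay as the last step left them, time stands still between calls to the robot, and variables do not carry over. Pictures are saved under pics/ and viewed, at most 10 in all, crops included, and the job is handed in when it is done.

Besides the shell and the picture viewer there is one more tool, called after "Call:" as name(argument=value, ...) on one line, values as JSON. apply_moves: Moves the arm, as the interface text tells. Its arguments: {"type":"object","properties":{"plan":{"type":"string"},"grip_force":{"type":"number"}},"required":["plan"]}

```bash
mkdir -p pics
cat > h.py <<'E'
import numpy as np, cv2
from bench import ctrl, optics
def shot(n,f):
    c=optics.read_camera(n); cv2.imwrite(f,c["img"][:,:,::-1]); np.savez(f+".npz",**{k:c[k] for k in("img","K","k1","extrinsics")}); return c
def load(f): return dict(np.load(f+".npz"))
def ray(c,u,v):
    K=c["K"]; p=cv2.undistortPoints(np.array([[[u,v]]],float),K,np.array([float(c["k1"]),0,0,0]))[0,0]
    E=c["extrinsics"]; d=E[:3,:3]@np.array([p[0],-p[1],-1]); return E[:3,3],d
def onz(c,u,v,z):
    o,d=ray(c,u,v); return o+d*(z-o[2])/d[2]
def pix(c,P):
    E=c["extrinsics"]; q=E[:3,:3].T@(np.array(P,float)-E[:3,3]); x,y=q[0]/-q[2],-q[1]/-q[2]; r=1+float(c["k1"])*(x*x+y*y)
    return (c["K"]@[x*r,y*r,1])[:2]
E
python3 - <<'E'
from h import *
for n in("scene","side"):
    c=shot(n,f"pics/{n}0.png"); print(n,c["extrinsics"][:3,3],c["K"][0,0],c["k1"])
s=ctrl.read_state(); print(s["time_s"],s["eef_pos"],s["tcp_rot"].tolist() if hasattr(s["tcp_rot"],"tolist") else s["tcp_rot"],s["gripper_width"])
E
```

```text
scene [1.09577819 0.49550627 1.25263882] 549.2689210552342 0.017792991162291175
side [0.4907631  0.79754305 0.99660757] 543.0456544784018 -0.025079559029661726
0.1 [ 0.15492025 -0.63082815  0.30276112] [[0.9711483432854551, 0.23847601075261102, -0.00029602269574574206], [0.23847613695345277, -0.9711464986200209, 0.0019000846906576587], [0.00016564321263462273, -0.0019158584483662474, -0.9999981510226565]] 0.08531263761585599
```

View pics/scene0.png

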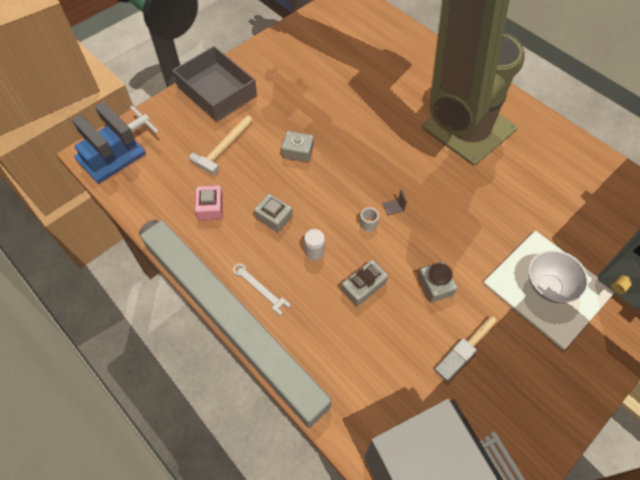

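View pics/side0.png

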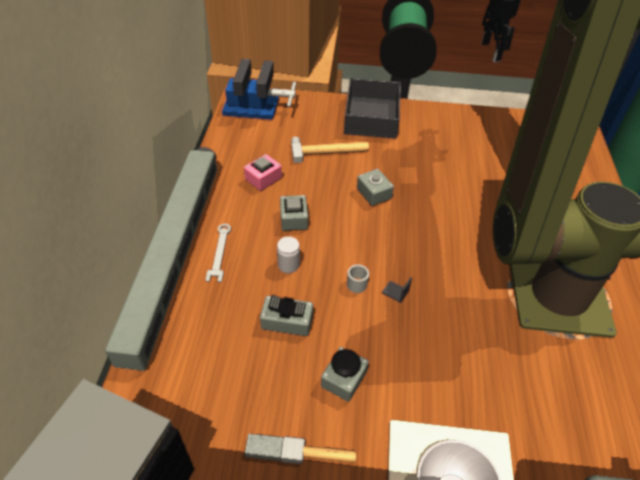

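The scene view shows the rocker at (364,282), grey key at (273,212), pink lookalike at (208,202), mushroom at (438,280) and small round button at (297,146). The grey square-topped one is the key station, because the pink one is excluded. In the side view they are at (287,312), (294,211), (263,171), (345,370) and (375,186). I'll confirm with an enlarged crop.

Run:
```python
from h import *
S,D=load("pics/scene0.png"),load("pics/side0.png")
def crop(c,u,v): return cv2.resize(c["img"][v-30:v+30,u-40:u+40,::-1],(400,300),interpolation=cv2.INTER_CUBIC)
cv2.imwrite("pics/crop.png",np.vstack([np.hstack([crop(S,364,282),crop(D,287,312)]),np.hstack([crop(S,273,212),crop(D,294,211)])]))
for n,a,b,z in [("rock",(367,276),(287,306),.06),("key",(273,207),(294,208),.064),("mush",(440,273),(346,362),.08),("small",(298,142),(376,180),.062),("tin",(314,236),(288,244),.075),("tube",(370,213),(358,270),.045)]:
    print(n,onz(S,*a,z).round(3),onz(D,*b,z).round(3))
```

```text
rock [0.6   0.153 0.06 ] [0.605 0.151 0.06 ]
key [ 0.636 -0.151  0.064] [ 0.63  -0.134  0.064]
mush [0.475 0.273 0.08 ] [0.472 0.278 0.08 ]
small [ 0.442 -0.268  0.062] [ 0.435 -0.266  0.062]
tin [ 0.623 -0.01   0.075] [ 0.626 -0.007  0.075]
tube [0.456 0.027 0.045] [0.463 0.023 0.045]
```

View pics/crop.png

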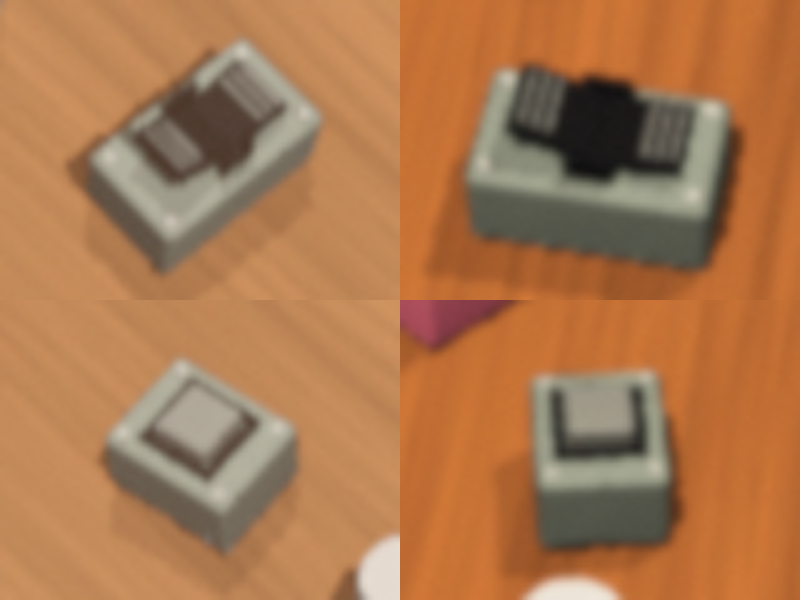

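In the crop, the key is a 34 mm square light cap in a dark collar, and the rocker is dark with two ribbed halves. I'll go over the rocker with the fingers shut and use the wrist camera, triangulating the rib patches to decide which end is raised.

Call:
apply_moves(plan="575 -560 0 0 0;575 -560 0 0 0;575 -560 0 0 0;575 -560 0 0 0;575 -560 0 0 0;575 -560 0 0 0;575 -560 0 0 0;575 -560 0 0 0;575 -560 0 0 0;575 -560 0 0 0;575 -560 0 0 0;575 -560 0 0 0")

```text
time_s: 1.3
eef_pos: [0.473, -0.1201, 0.3037]
tcp_rot: [[0.971, 0.239, 0.0], [0.239, -0.971, -0.0], [0.0, 0.0, -1.0]]
contact_force: [1.5, -0.5, 0.8]
gripper_width: -0.0004
grip_force: 0.0
```

Run:
```python
from h import *
S,D=load("pics/scene0.png"),load("pics/side0.png")
def tri(a,b):
    o1,d1=ray(S,*a);o2,d2=ray(D,*b); t=np.linalg.lstsq(np.c_[d1,-d2],o2-o1,rcond=None)[0]
    p,q=o1+t[0]*d1,o2+t[1]*d2; return ((p+q)/2).round(4),round(np.linalg.norm(p-q),4)
sc=lambda x,y:(324+x/5,252+y/5); sd=lambda x,y:(247+x/5,282+y/5)
print("near",tri(sc(250,92),sd(668,130) if 0 else sd(268,130)),"far",tri(sc(172,143),sd(140,100)))
# housing top corners at z .05
for p in [(240,45),(318,115),(170,230),(92,158)]: print("S",onz(S,*sc(*p),.05).round(3))
print(pix(S,[.6,.15,.05]))
s=ctrl.read_state(); print(s["time_s"],s["eef_pos"],s["tcp_rot"])
```

```text
near (array([0.5761, 0.1536, 0.0602]), np.float64(0.0018)) far (array([0.629 , 0.1515, 0.0713]), np.float64(0.0015))
S [0.557 0.13  0.05 ]
S [0.557 0.183 0.05 ]
S [0.653 0.176 0.05 ]
S [0.654 0.124 0.05 ]
[365.71242252 276.95395249]
1.3 [ 0.47302392 -0.12010372  0.30368829] [[ 9.71122638e-01  2.38580843e-01  4.97772419e-05]
 [ 2.38580848e-01 -9.71122629e-01 -1.38843423e-04]
 [ 1.52144250e-05  1.46709888e-04 -9.99999989e-01]]
```

Raised end: triangulated at (0.629, 0.152, 0.071). The other half is at z 0.060, so both heights match the description, and the far (+x) end is the one to press. Moving above it now.

Call:
apply_moves(plan="216 -227 0 0 0;216 -227 0 0 0;216 -227 0 0 0;216 -227 0 0 0;216 -227 0 0 0;216 -227 0 0 0;216 -227 0 0 0;216 -227 50 0 0;216 -227 100 0 0;216 -227 125 0 0;216 -227 125 0 0;216 -227 125 0 0")

```text
time_s: 2.5
eef_pos: [0.6282, 0.1493, 0.1791]
tcp_rot: [[0.971, 0.238, -0.0], [0.238, -0.971, -0.0], [-0.001, 0.0, -1.0]]
contact_force: [-0.3, -0.7, 0.8]
gripper_width: 0.0003
grip_force: 0.0
```

Run:
```python
from h import *
S=shot("scene","pics/s1.png");D=shot("side","pics/d1.png");W=shot("wrist","pics/w1.png")
print(ctrl.read_state()["contact_force"],pix(W,[.629,.152,.071]))
def crop(c,u,v): return cv2.resize(c["img"][v-45:v+45,u-60:u+60,::-1],(400,300),interpolation=cv2.INTER_CUBIC)
cv2.imwrite("pics/m1.png",np.hstack([crop(S,364,265),crop(D,287,290)]))
cv2.imwrite("pics/m1.png",np.vstack([cv2.imread("pics/m1.png"),cv2.resize(np.hstack([W["img"][:,:,::-1]]*1),(800,600))[150:450]]))
```

```text
[-0.07476383 -1.39427111  1.17531684] [310.17597186 279.01237713]
```

View pics/m1.png

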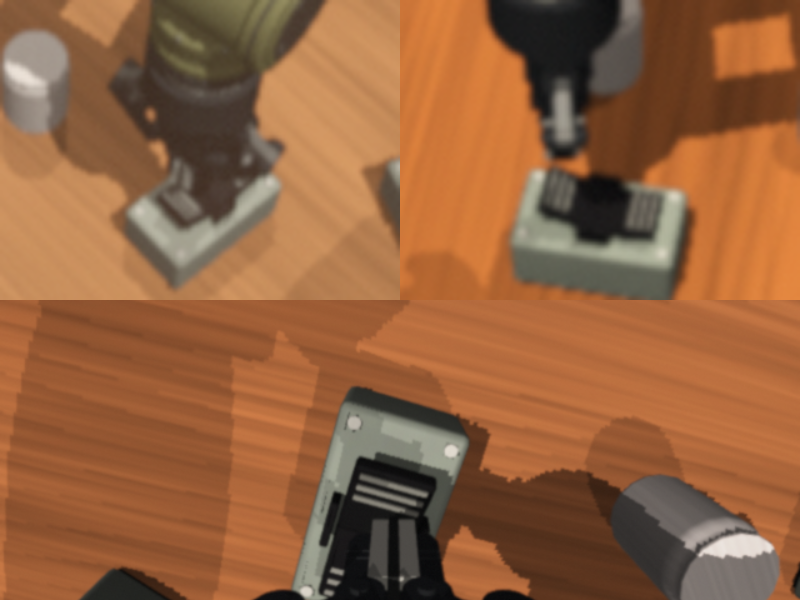

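The fingertips are lined up over the far ribbed half: the predicted point falls on the rib patch in the wrist view at about (388,493). The side view shows the left half clearly raised. Pressing.

Call:
apply_moves(plan="1 -3 20 0 0;1 -3 32 0 0;1 -3 36 0 0;1 -3 39 0 0;1 -3 42 0 0;1 -3 44 0 0;1 -3 46 0 0;1 -3 46 0 0")

```text
time_s: 3.45
eef_pos: [0.6291, 0.153, 0.1336]
tcp_rot: [[0.971, 0.238, 0.002], [0.238, -0.971, 0.0], [0.002, 0.0, -1.0]]
contact_force: [2.3, -0.1, 3.4]
gripper_width: -0.0006
grip_force: 1.4
```

Call:
apply_moves(plan="0 0 1 0 0;0 0 2 0 0;0 0 2 0 0")

```text
time_s: 3.75
eef_pos: [0.6292, 0.153, 0.1335]
tcp_rot: [[0.971, 0.239, 0.001], [0.239, -0.971, 0.0], [0.001, 0.0, -1.0]]
contact_force: [-1.8, -1.1, 11.5]
gripper_width: 0.0001
grip_force: 5.8
```

It has hit its stop: force rose to 11.5 N with no further travel, tip at 0.0605. Lifting, then checking and measuring the key.

Call:
apply_moves(plan="0 0 -40 0 0;0 0 -80 0 0;0 0 -120 0 0;0 -50 -120 0 0;0 -100 -120 0 0;0 -100 -120 0 0")

```text
time_s: 4.35
eef_pos: [0.6023, 0.2544, 0.2504]
tcp_rot: [[0.97, 0.244, -0.002], [0.244, -0.97, 0.001], [-0.002, -0.002, -1.0]]
contact_force: [0.3, -0.9, -0.2]
gripper_width: 0.0001
grip_force: 0.0
```

Run:
```python
from h import *
S0,D0=load("pics/scene0.png"),load("pics/side0.png")
def tri(a,b):
    o1,d1=ray(S0,*a);o2,d2=ray(D0,*b); t=np.linalg.lstsq(np.c_[d1,-d2],o2-o1,rcond=None)[0]
    p,q=o1+t[0]*d1,o2+t[1]*d2; return ((p+q)/2).round(4),round(np.linalg.norm(p-q),4)
print("key",tri((273.6,205.6),(294,202.6)))
# mushroom: dark blob
for c,(u,v) in((S0,(440,273)),(D0,(346,362))):
    m=(c["img"].max(2)<60).astype(np.uint8); n,l,st,ce=cv2.connectedComponentsWithStats(m); k=l[v,u]; print(st[k],ce[k],onz(c,*ce[k],.075).round(4))
S=shot("scene","pics/s2.png");D=shot("side","pics/d2.png")
def crop(c,u,v): return cv2.resize(c["img"][v-30:v+30,u-40:u+40,::-1],(400,300),interpolation=cv2.INTER_CUBIC)
cv2.imwrite("pics/m2.png",np.vstack([np.hstack([crop(S,364,282),crop(D,287,312)]),np.hstack([crop(S0,438,278),crop(D0,345,368)])]))
s=ctrl.read_state();print(s["eef_pos"],s["contact_force"])
```

```text
key (array([ 0.6326, -0.1525,  0.0645]), np.float64(0.0))
[     0      0    640    480 303789] [320.14131519 241.36289332] [0.6223 0.0118 0.075 ]
[332 350  29  27 608] [345.77796053 362.91611842] [0.4726 0.2771 0.075 ]
[0.6035091  0.250805   0.24973219] [ 0.01971122 -0.86695017 -1.30862147]
```

View pics/m2.png

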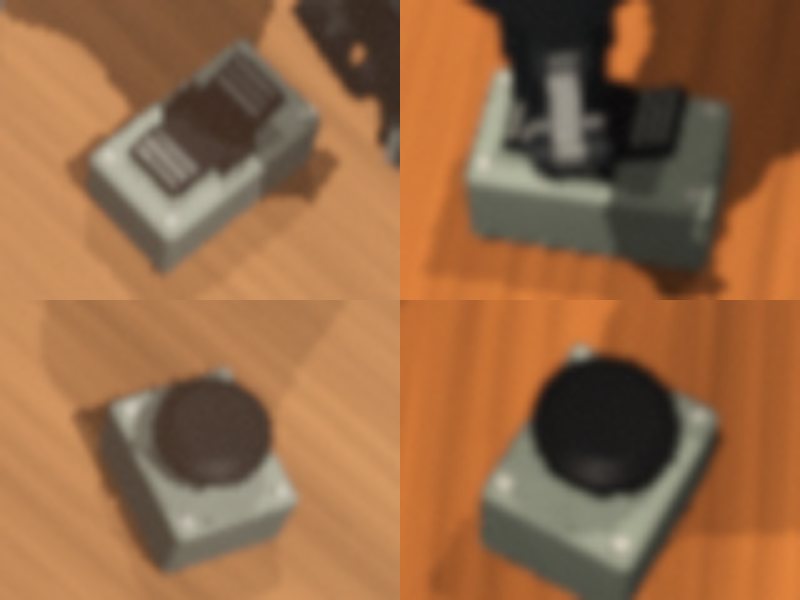

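Crop: the far rib patch now sits low and outward, and the near half stands raised, so the rocker is over. The mushroom head is centred at scene (440.6,274) and side (346,363), about (0.473, 0.276). The key measures (0.6325, -0.1525, 0.0645), which matches the expected 0.064 height. Going to the key.

Call:
apply_moves(plan="-69 397 0 0 0;-69 397 0 0 0;-69 397 0 0 0;-69 397 0 0 0;-69 397 0 0 0;-69 397 0 0 0;-69 397 0 0 0;-69 397 0 0 0;-69 397 0 0 0;-69 397 40 0 0;-69 397 80 0 0;-69 397 80 0 0")

```text
time_s: 5.65
eef_pos: [0.6276, -0.1514, 0.163]
tcp_rot: [[0.971, 0.237, -0.014], [0.237, -0.971, 0.005], [-0.012, -0.008, -1.0]]
contact_force: [-1.5, 0.2, -0.6]
gripper_width: -0.0
grip_force: 0.0
```

Run:
```python
from h import *
W=shot("wrist","pics/w3.png");s=ctrl.read_state()
print(s["eef_pos"],s["contact_force"],pix(W,[.6325,-.1525,.064]),pix(W,np.array(s["eef_pos"])-[0,0,.073]))
```

```text
[ 0.62952172 -0.15172065  0.16673753] [0.89895676 0.55311635 1.2307668 ] [321.38232685 276.84042984] [318.43185601 312.70911148]
```

View pics/w3.png

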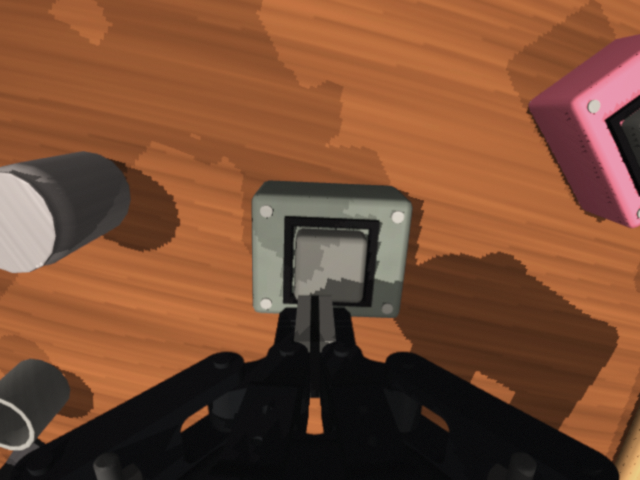

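The wrist view shows the cap's centre at (331,265), against a predicted (321,277). I'll let the arm settle and re-measure from close by.

Call:
apply_moves(plan="0 0 0 0 0;0 0 0 0 0")

```text
time_s: 5.9
eef_pos: [0.6336, -0.1523, 0.174]
tcp_rot: [[0.971, 0.239, 0.004], [0.239, -0.971, -0.001], [0.004, 0.002, -1.0]]
contact_force: [-0.6, -1.1, -0.1]
gripper_width: 0.0004
grip_force: 0.0
```

Run:
```python
from h import *
W0=load("pics/w3.png");W=shot("wrist","pics/w4.png");s=ctrl.read_state()
g=W["img"].astype(int)
print(onz(W0,331,265,.064),np.abs(g-W0["img"]).mean())
# cap mask: bright grey region inside the dark collar
h=cv2.cvtColor(W["img"],cv2.COLOR_RGB2HSV);d=(W["img"].max(2)<45).astype(np.uint8)
roi=d[200:310,275:390]; ys,xs=np.where(roi[:95]); print("collar bbox",xs.min()+275,xs.max()+275,ys.min()+200,ys.max()+200)
for z in(.057,.064):print(z,onz(W,331,265,z).round(4))
print(s["eef_pos"],s["contact_force"],s["tcp_rot"])
```

```text
[ 0.63943319 -0.15541008  0.064     ] 11.902567274305556
collar bbox 279 368 225 294
0.057 [ 0.6407 -0.1594  0.057 ]
0.064 [ 0.6432 -0.1585  0.064 ]
[ 0.6336815  -0.15225585  0.17405519] [ 0.14051785 -0.35738175  0.73378891] [[ 0.97107099  0.23874904  0.00447555]
 [ 0.2387576  -0.97107807 -0.00148187]
 [ 0.00399231  0.00250757 -0.99998889]]
```

After settling, the collar sits where predicted (cap about (322,273)), so the earlier offset was arm sway and the first estimate holds. Pressing the key.

Call:
apply_moves(plan="1 1 20 0 0;1 1 32 0 0;1 1 37 0 0;1 1 39 0 0;1 1 41 0 0;1 1 43 0 0;1 1 45 0 0;1 1 46 0 0;1 1 46 0 0;1 1 46 0 0")

```text
time_s: 6.95
eef_pos: [0.6339, -0.1527, 0.1295]
tcp_rot: [[0.971, 0.239, -0.0], [0.239, -0.971, 0.0], [-0.0, -0.0, -1.0]]
contact_force: [-12.0, 4.2, 19.7]
gripper_width: -0.0002
grip_force: 10.2
```

Tip is at 0.0565 with 20 N, so the key is fully in. Lifting to check.

Call:
apply_moves(plan="0 0 -30 0 0;0 0 -60 0 0;0 0 -90 0 0;0 0 -120 0 0;-54 -455 -120 0 0;-54 -455 -120 0 0;-54 -455 -120 0 0;-54 -455 -120 0 0;-54 -455 -120 0 0;-54 -455 -120 0 0;-54 -455 -120 0 0;-54 -455 -120 0 0")

```text
time_s: 8.15
eef_pos: [0.4922, 0.2236, 0.2454]
tcp_rot: [[0.971, 0.238, 0.002], [0.238, -0.971, 0.001], [0.002, -0.0, -1.0]]
contact_force: [0.1, -0.7, -0.2]
gripper_width: -0.0001
grip_force: 0.0
```

Run:
```python
from h import *
S0,D0=load("pics/scene0.png"),load("pics/side0.png")
S=shot("scene","pics/s5.png");D=shot("side","pics/d5.png")
def crop(c,u,v): return cv2.resize(c["img"][v-30:v+30,u-40:u+40,::-1],(400,300),interpolation=cv2.INTER_CUBIC)
cv2.imwrite("pics/m5.png",np.vstack([np.hstack([crop(S0,273,212),crop(D0,294,211)]),np.hstack([crop(S,273,212),crop(D,294,211)])]))
s=ctrl.read_state();print(s["eef_pos"],s["contact_force"],onz(S0,440.6,274,.075),onz(D0,346,363,.075))
```

```text
[0.4910379  0.22622952 0.24527541] [ 0.26119945 -0.40344436 -0.70571554] [0.47368335 0.2746327  0.075     ] [0.47212793 0.27718184 0.075     ]
```

View pics/m5.png

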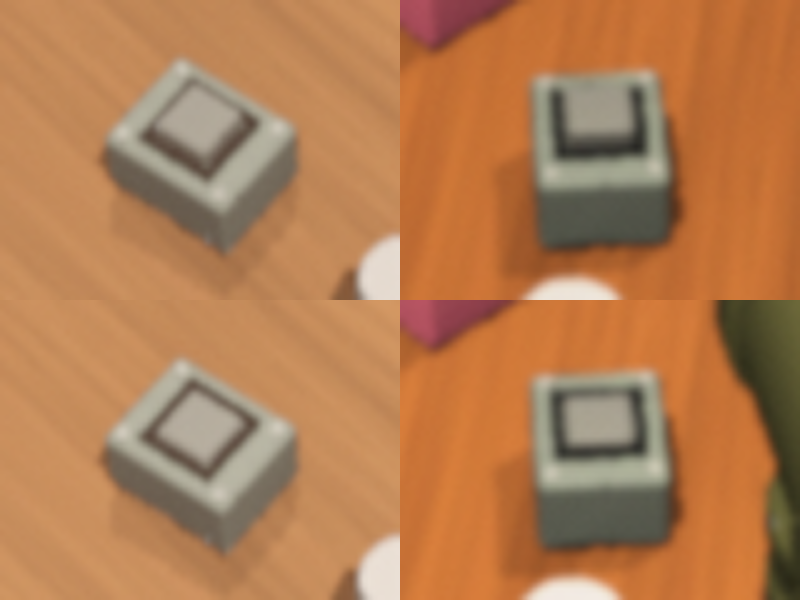

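The cap now sits flush in its collar and the station has not moved. On to the mushroom; both views agree on (0.473, 0.276).

Call:
apply_moves(plan="-5 -53 0 0 0;-5 -53 0 0 0;-5 -53 35 0 0;-5 -53 60 0 0;-5 -53 60 0 0;-5 -53 60 0 0")

```text
time_s: 8.85
eef_pos: [0.4759, 0.2714, 0.185]
tcp_rot: [[0.971, 0.238, -0.0], [0.238, -0.971, -0.0], [-0.0, 0.0, -1.0]]
contact_force: [-0.5, -0.1, 0.6]
gripper_width: 0.0003
grip_force: 0.0
```

Call:
apply_moves(plan="-2 -5 15 0 0;-2 -5 27 0 0;-2 -5 32 0 0;-2 -5 35 0 0;-2 -5 37 0 0;-2 -5 39 0 0;-2 -5 40 0 0;-2 -5 41 0 0;-2 -5 41 0 0;-2 -5 41 0 0")

```text
time_s: 9.85
eef_pos: [0.4725, 0.2765, 0.1453]
tcp_rot: [[0.971, 0.239, -0.0], [0.239, -0.971, -0.0], [-0.0, 0.0, -1.0]]
contact_force: [-5.7, -2.5, 8.9]
gripper_width: 0.0001
grip_force: 4.7
```

Tip is at 0.0723 with about 9 N, so it is fully in. Holding briefly, then lifting away.

Call:
apply_moves(plan="0 0 1 0 0;0 0 1 0 0;0 0 -10 0 0;0 0 -40 0 0;0 0 -80 0 0;0 0 -130 0 0;0 0 -150 0 0;0 0 -150 0 0;0 0 -150 0 0;0 0 -150 0 0")

```text
time_s: 10.85
eef_pos: [0.4716, 0.2761, 0.2915]
tcp_rot: [[0.971, 0.238, -0.003], [0.238, -0.971, -0.001], [-0.003, 0.001, -1.0]]
contact_force: [-0.9, 0.4, -0.3]
gripper_width: -0.0001
grip_force: 0.0
```

Run:
```python
from h import *
S=shot("scene","pics/s7.png");D=shot("side","pics/d7.png")
s=ctrl.read_state();print(s["time_s"],s["eef_pos"],s["contact_force"])
cv2.imwrite("pics/m7.png",np.hstack([cv2.resize(S["img"][100:400,180:500,::-1],(400,375)),cv2.resize(D["img"][130:430,200:520,::-1],(400,375))]))
```

```text
10.95 [0.47162878 0.2761131  0.2913977 ] [-0.36591887  0.78448972  0.5637349 ]
```

View pics/m7.png

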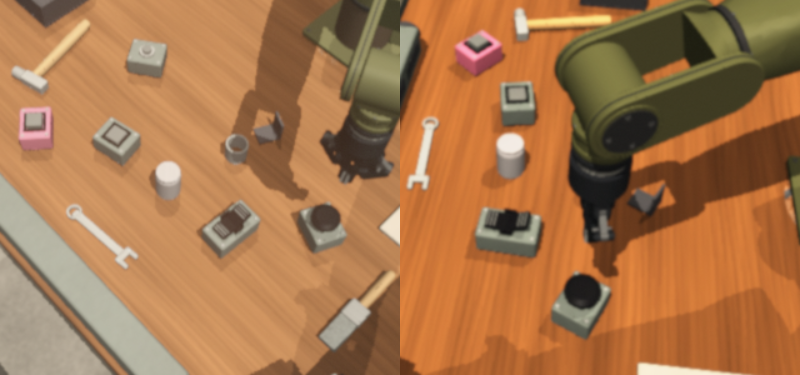

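Everything is in place: the rocker is over, the key in and the mushroom back up, and the arm is clear. Handing in.

```bash
python3 -c "
from bench import ctrl; print(ctrl.finish_job())"
```

```text
the job is handed in; nothing more can be done
None
```

The job is handed in: I tipped the rocker over, pushed the key in, then pressed and released the mushroom button, in that order; the last pictures show nothing else visibly disturbed, but no verdict came back.

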